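# Open the counterweighted scrap bin

## Robot

A 6-joint arm with a two-finger parallel gripper is mounted at the origin on a cart in front of the work surface, level with it; the furniture and walls round the work are solid. World frame = base frame: x ahead of the robot, y to its left, z up, the work surface at z = 0. Lengths are in mm, angles in rad, forces in N, time in s.
With the tool pointing down it reaches from about 400 to 925 mm from the base axis. Payload 12.5 kg.
Tool frame: the origin (TCP) lies at the very end of the fingers, on their centre line; the grasp point (between the pads) lies grip_depth behind it (grip_depth is the distance from the TCP to the grasp point, in mm); z points along the fingers, y is the line along which they close (so a half turn about z gives the same grasp; the last joint's range is limited). The gripper opens to 95 mm and grips with 3 to 60 N. Pads are 20 mm wide; open, the fingers measure 119 mm over their backs; the gripper's body (75 mm by 180 mm) begins 59 mm behind the grasp point.
Start: joints at [-1.342, 0.491, 1.559, -0, 1.092, -0.106], TCP at [205.386, -590.308, 214.661] pointing down, gripper open.
Joint ranges: [-3.1, 3.1], [-0.84, 2.19], [0.05, 2.79], [-1.13, 4.28], [0.06, 2.93], [-2.69, 2.69]. Speed limits (rad/s): [2.22, 2.22, 2.79, 3.14, 3.14, 3.14].

## Interface

Orientations are given as [roll, pitch, yaw] about the fixed x, y, z axes, in that order (R = Rz(yaw) Ry(pitch) Rx(roll)).
In Python, from cell import state, read_camera, job_done, grip_depth gives the robot as it stands.
- The arm moves only by the tool drive_tool, never from a script. Its argument "targets" is a list of rows, each an object with "jaw": the opening, from 0 (shut) to 1 (fully open); "travel": the shift along the tool's x, y, z in m, a list of three; "twist": the turn about the tool's z in rad. In form: [{"jaw": jaw, "travel": [tx, ty, tz], "twist": twist}, ...]. A call has 1 to 8 rows; each row is the pose to reach, as a shift and turn from the pose commanded when the call began, along the tool's axes at that moment; what a row does not reach only later rows make up. A row lasts 1/12 s, in which the tool goes at most 41.7 mm and 7.16 degrees, less where a joint would pass 70% of its speed; a pose out of reach is approached as far as the arm can. A call with a gripper value outside its range is refused whole. The fingers move at their own pace and stop on an object; the grip force is fixed at half the most. Time passes only in rows, so rows that repeat a pose let the fingers close. It gives the time, the measured TCP pose, the force, the opening and the grip force at its end, in the units of the state.
- state(): the state, without advancing time (a new reading comes with each control period).
- read_camera(name): name is "scene" or "side" or "wrist"; returns a dict with "frame" (400x640x3 uint8, red, green, blue), "fx", "fy", "cx", "cy" (pixels), "R" (3x3) and "t" (3): a world point X has camera coordinates R X + t. Camera axes: x right, y down, z forward; pixel columns grow to the right and rows downward; lengths in mm; the calibration is good to about 2 mm. A picture is of the moment at which its call begins. There is no depth.
- job_done(): hands the job in; it is judged then, once.
The state is a dict: "t": time; "joints": joint angles; "qvel": joint speeds; "tau": joint torques, N m; "eef_pos": TCP position; "tcp_rot": TCP orientation; "ft_force": force on the tool from outside, world axes, zero at the start; "moment": the same for the moment, N m; "opening": opening from 0.0 (shut) to 1.0 (fully open); "grip_force": force on a finger pad.
Only numpy, scipy, OpenCV 4.12 (cv2) and the standard library are available. Lean on these libraries where they do the work, as an engineer would, in place of code of your own. Each camera call takes 0.05 s, during which the arm holds its last target. There are 200 camera calls.

## Task

Two small scrap bins with counterweighted lids stand on the bench. Lift the yellow lid by its black ball handle past its balance point and let go, so that it swings over and rests fully open on its own; leave the blue lid shut.

Things in the scene. Friction and masses are not known exactly. Their poses are not given: they have to be found in the camera images.
- yellow_lid (a joint): Angle (rad) of the yellow lid: 0 = shut, level on its bin; 1.75 = fully open, leaning back on a rubber stop. A steel weight stands on two arms above the hinge: let go below about 0.75 the lid falls shut, beyond it the lid swings to 1.75 by itself in about a second, damped. Lid 126 x 126 x 6 mm, 0.5 to 1 kg with its weight; raising it at the ball takes under 4 N.
- yellow_ball (a point): Centre of the yellow lid's black ball handle, 32 mm across, on a 10 mm thick stem at the middle of the lid's front edge, towards the robot. Lid shut: 118 mm above the bench, 44 mm in front of the bin's wall, free air all round. It swings up and away from the robot about the hinge. A gripper pointing down can pinch it from left and right; it turns between the fingers as the lid rises.
- yellow_hinge (a point): Middle of the yellow lid's hinge axis, 106 mm above the bench, at the far rim of its grey bin (fixed to the bench, 120 x 120 mm, 100 mm high, turned up to 0.25 rad). Axes: x from the ball side to the hinge side, y along the level hinge axis, z up. With the lid shut the ball is at (-0.170, 0, 0.012) m in this frame.
- blue_lid (a joint): Angle (rad) of the blue lid on the other, otherwise identical bin, about 0.25 m to the left or right of the yellow one: 0 = shut, and it must stay shut.

How it is judged:
By the outcome, as a careful person would: the job done as asked, in the order asked, and still so for the second after the job is handed in, with the robot touching nothing.
It also fails if it takes over 32 s, if anything falls off the work surface, if the arm or the gripper's body presses on something with over 40 N, if the wrist force passes 120 N, or if a joint passes its speed limit or range.

## Working session

There is one attempt and no reset: what is moved stays moved. The work goes in short steps, Python scripts to look and compute and a tool call to move; the robot and the scene stay as the last step left them, time stands still between calls to the robot, and variables do not carry over. Pictures are saved under pics/ and viewed, at most 10 in all, crops included, and the job is handed in when it is done.

Besides the shell and the picture viewer there is one more tool, called as name(argument=value, ...), one argument or row to a line, values as JSON. drive_tool: Moves the arm, as the interface text tells. Its arguments: {"type":"object","properties":{"targets":{"type":"array"}},"required":["targets"]}

```bash
mkdir -p pics
python3 - <<'E'
from cell import *
import cv2,numpy as np
s=state();print(s['t'],s['eef_pos'],s['tcp_rot'],s['opening'],grip_depth)
ims=[]
for n in ['scene','side']:
    c=read_camera(n);cv2.imwrite(f'pics/{n}.png',c['frame'][:,:,::-1])
    np.savez(f'{n}.npz',**c);print(n,c['fx'],c['cx'],np.round(-np.array(c['R']).T@c['t']))
E
```

```text
0.0 [ 205.32116947 -590.0487819   214.06051012] [-3.14048595e+00 -9.96923199e-05  3.34767205e-01] 0.9995796628578689 18.8
scene 379.7012478657004 321.52811415978334 [292. 301. 812.]
side 505.72270612772064 317.9094836885091 [391. 533. 627.]
```

View pics/scene.png

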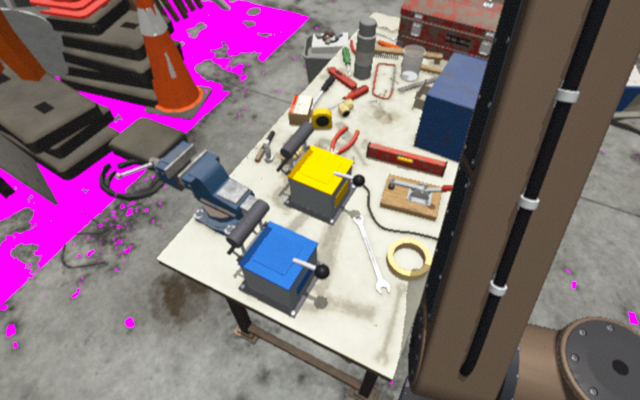

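View pics/side.png

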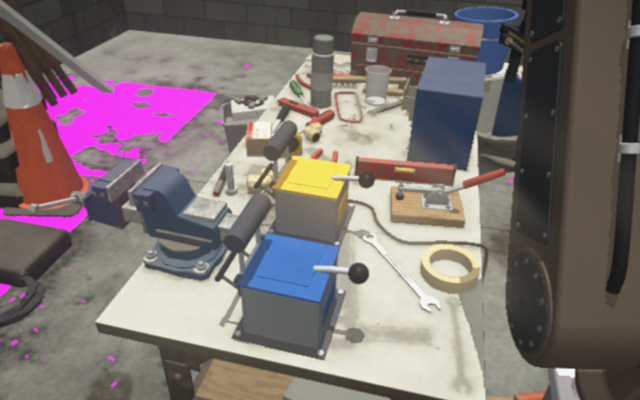

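The yellow ball is at about (358,181) in scene and (366,180) in side. The yellow bin is farther from the cameras, and the blue one is nearer, to its left. Next I triangulate the ball and lid.

```bash
cat > h.py <<'E'
import numpy as np,cv2
def ray(c,p):
    R=np.array(c['R']);d=R.T@np.array([(p[0]-c['cx'])/c['fx'],(p[1]-c['cy'])/c['fy'],1]);return -R.T@np.array(c['t']),d/np.linalg.norm(d)
def plane(c,p,z):
    o,d=ray(c,p);return o+d*(z-o[2])/d[2]
def tri(r):
    A=sum(np.eye(3)-np.outer(d,d) for o,d in r);b=sum((np.eye(3)-np.outer(d,d))@o for o,d in r);X=np.linalg.solve(A,b)
    return X,[np.linalg.norm(np.cross(X-o,d)) for o,d in r]
def dark(f,p,w=14,th=60):
    x,y=p;m=(f[y-w:y+w,x-w:x+w].max(2)<th).astype(np.uint8)
    m=cv2.morphologyEx(m,cv2.MORPH_OPEN,np.ones((5,5)))
    n,l,s,c=cv2.connectedComponentsWithStats(m);k=1+np.argmax(s[1:,4]);return c[k]+[x-w,y-w],s[k]
def lid(f,lo,hi,box):
    h=cv2.cvtColor(f,cv2.COLOR_RGB2HSV);m=cv2.inRange(h,lo,hi);x0,y0,x1,y1=box;k=np.zeros_like(m);k[y0:y1,x0:x1]=m[y0:y1,x0:x1]
    k=cv2.morphologyEx(k,cv2.MORPH_OPEN,np.ones((3,3)))
    c=max(cv2.findContours(k,0,2)[0],key=cv2.contourArea);return c
E
python3 - <<'E'
from h import *
C={n:dict(np.load(n+'.npz')) for n in ['scene','side']}
for nm,p in [('y',{'scene':(358,181),'side':(366,180)}),('b',{'scene':(322,271),'side':(358,272)})]:
    r=[]
    for n in p:
        q,s=dark(C[n]['frame'],p[n]);print(nm,n,q,s,plane(C[n],q,118).round(1));r.append(ray(C[n],q))
    print(tri(r))
for n,b in [('scene',(270,140,370,220)),('side',(260,150,365,220))]:
    c=lid(C[n]['frame'],(22,170,150),(34,255,255),b)
    P=np.array([plane(C[n],q,109)[:2] for q in c[:,0].astype(float)],np.float32)
    print(n,cv2.contourArea(c),cv2.boundingRect(c),cv2.minAreaRect(P))
E
```

```text
y scene [358.44444444 182.33333333] [11 13  8  6 45] [ 480.9 -278.6  118. ]Traceback (most recent call last):
  File "<stdin>", line 6, in <module>
  File "h.py", line 12, in dark
    n,l,s,c=cv2.connectedComponentsWithStats(m);k=1+np.argmax(s[1:,4]);return c[k]+[x-w,y-w],s[k]
                                                    ~~~~~~~~~^^^^^^^^^
    return _wrapfunc(a, 'argmax', axis=axis, out=out, **kwds)
    return bound(*args, **kwds)
ValueError: attempt to get argmax of an empty sequence
```

```bash
sed -i 's/th=60/th=85/; s/(5,5)/(4,4)/' h.py
python3 - <<'E'
from h import *
C={n:dict(np.load(n+'.npz')) for n in ['scene','side']}
for nm,p in [('y',{'scene':(358,181),'side':(366,180)}),('b',{'scene':(322,271),'side':(358,272)})]:
    r=[]
    for n in p:
        q,s=dark(C[n]['frame'],p[n]);print(nm,n,q,s,plane(C[n],q,118).round(1));r.append(ray(C[n],q))
    print(tri(r))
for n,b in [('scene',(270,140,370,220)),('side',(260,150,365,220))]:
    c=lid(C[n]['frame'],(22,170,150),(34,255,255),b)
    P=np.array([plane(C[n],q,109)[:2] for q in c[:,0].astype(float)],np.float32)
    print(n,cv2.contourArea(c),cv2.boundingRect(c),cv2.minAreaRect(P))
E
```

```text
y scene [359.08333333 181.47916667] [10 10 11 10 96] [ 480.6 -281.8  118. ]
y side [367.39534884 181.53488372] [  9  10  14  12 129] [ 480.4 -278.3  118. ]
(array([ 481.45006034, -285.28126266,  113.72674308]), [np.float64(0.2962763414476112), np.float64(0.29627634144743864)])
b scene [318.77118644 273.86864407] [  0   9  22  19 236] [455.8 -17.2 118. ]
b side [358.9        274.88461538] [  6   8  19  18 260] [451.6 -20.  118. ]
(array([452.44324341, -13.51019422, 124.80868527]), [np.float64(1.6895236888070253), np.float64(1.689523688807018)])
scene 1698.0 (288, 146, 65, 49) ((586.7535400390625, -286.1092834472656), (130.32298278808594, 126.1016845703125), 88.61104583740234)Traceback (most recent call last):
  File "<stdin>", line 9, in <module>
  File "h.py", line 16, in lid
    c=max(cv2.findContours(k,0,2)[0],key=cv2.contourArea);return c
ValueError: max() iterable argument is empty
```

Run:
```python
from h import *
from cell import *
C={n:dict(np.load(n+'.npz')) for n in ['scene','side']}
w=read_camera('wrist');np.savez('wrist.npz',**w)
a=C['scene']['frame'][30:190,360:560];b=C['side']['frame'][30:190,360:560]
k=lambda i:cv2.resize(i,(400,320))[:,:,::-1]
cv2.imwrite('pics/c1.png',np.vstack([np.hstack([k(a),k(b)]),np.hstack([cv2.resize(w['frame'],(400,250))[:,:,::-1],np.zeros((250,400,3),np.uint8)])]))
for p in [(418,142),(445,158)]: print(plane(C['scene'],p,0).round())
```

```text
[ 414. -613.    0.]
[ 320. -583.    0.]
```

View pics/c1.png

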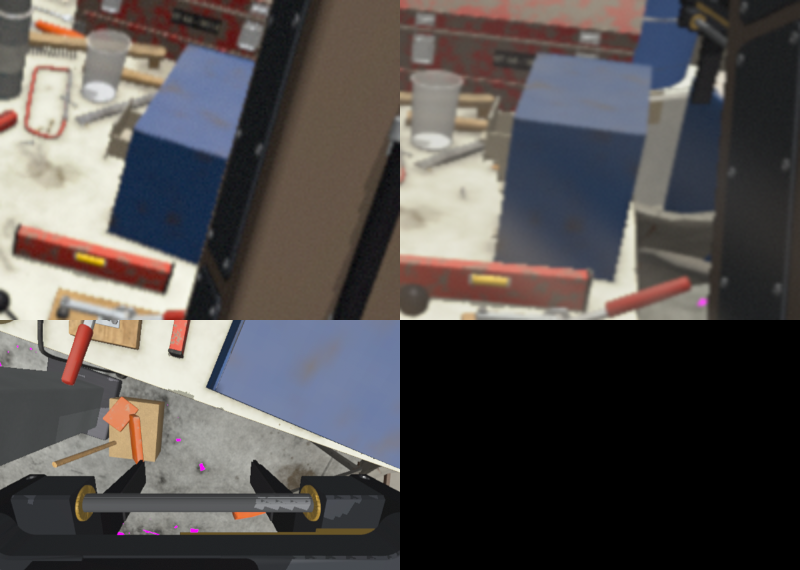

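The blue box (front face at y≈-590, x from about 290 to 414) stands just ahead of the gripper. So I go left first, then ahead.

drive_tool(
  targets=[
    {"jaw":1,"travel":[0.007,-0.02,-0.005],"twist":0},
    {"jaw":1,"travel":[0.018,-0.05,-0.01],"twist":0},
    {"jaw":1,"travel":[0.028,-0.08,-0.015],"twist":0},
    {"jaw":1,"travel":[0.038,-0.11,-0.02],"twist":0.05},
    {"jaw":1,"travel":[0.047,-0.135,-0.025],"twist":0.15},
    {"jaw":1,"travel":[0.056,-0.16,-0.03],"twist":0.25},
    {"jaw":1,"travel":[0.056,-0.16,-0.03],"twist":0.35},
    {"jaw":1,"travel":[0.056,-0.16,-0.03],"twist":0.375},
  ],
)

```text
t: 0.82
eef_pos: [205.9, -420.0, 245.3]
tcp_rot: [3.14, -0.0, -0.044]
ft_force: [0.2, -0.4, -0.1]
opening: 0.999
grip_force: 0.0
```

drive_tool(
  targets=[
    {"jaw":1,"travel":[0.015,-0.011,0],"twist":0},
    {"jaw":1,"travel":[0.045,-0.033,0],"twist":0},
    {"jaw":1,"travel":[0.08,-0.058,0],"twist":0},
    {"jaw":1,"travel":[0.115,-0.083,0],"twist":0},
    {"jaw":1,"travel":[0.15,-0.108,0],"twist":0},
    {"jaw":1,"travel":[0.18,-0.13,0.01],"twist":0},
    {"jaw":1,"travel":[0.2,-0.145,0.02],"twist":0},
    {"jaw":1,"travel":[0.208,-0.15,0.03],"twist":0},
  ],
)

```text
t: 1.48
eef_pos: [422.2, -277.7, 213.8]
tcp_rot: [-3.142, -0.0, -0.035]
ft_force: [-0.6, -0.3, 0.3]
opening: 0.999
grip_force: 0.0
```

Run:
```python
from h import *
from cell import *
w=read_camera('wrist');np.savez('wrist.npz',**w);cv2.imwrite('pics/w2.png',w['frame'][:,:,::-1])
s=state();X=s['eef_pos'];print(X)
for P in [(480.5,-280,118)]:
    q=w['R']@np.array(P)+w['t'];print(q,w['fx']*q[0]/q[2]+w['cx'],w['fy']*q[1]/q[2]+w['cy'])
```

```text
[ 421.37621435 -277.65742271  211.91177253]
[ -0.29114407 -55.86970627 261.48275328] 315.9099279631302 125.59524745781212
```

View pics/w2.png

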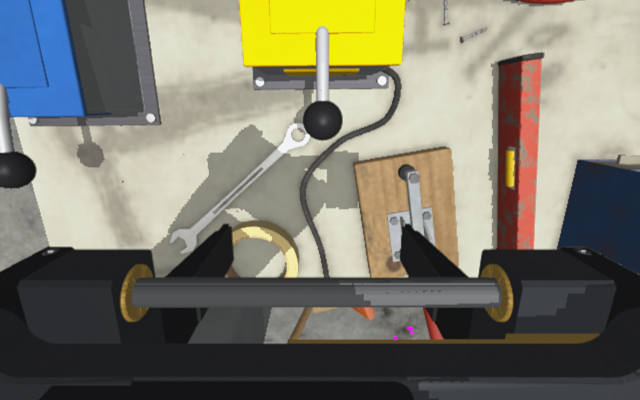

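The ball sits at (323,120), with its stem along the image's vertical and the lid's front edge nearly level, so the yaw is right. Now its precise position.

Run:
```python
from h import *
w=dict(np.load('wrist.npz'))
q,s=dark(w['frame'],(323,120),28,70);c=[s[0]+295+s[2]/2-.5,s[1]+92+s[3]/2-.5];print(q,c,s)
for p in (q,c): print(plane(w,p,118))
h=[plane(w,p,109) for p in [(243,66),(402,66)]];print(h,np.linalg.norm(h[1]-h[0]))
print('stem',plane(w,(322,35),118)-plane(w,(323,100),118))
```

```text
[323.14234875 120.87099644] [np.float64(323.0), np.float64(121.5)] [   9   11   39   38 1124]
[ 484.00882667 -285.93029284  118.        ]
[ 483.5201937  -285.80166081  118.        ]
[array([ 528.32550242, -223.71709099,  109.        ]), array([ 523.90002382, -349.921285  ,  109.        ])] 126.28176212993179
stem [46.82208721 -0.6266792   0.        ]
```

drive_tool(
  targets=[
    {"jaw":1,"travel":[0.015,0.001,0],"twist":0},
    {"jaw":1,"travel":[0.04,0.004,0],"twist":0},
    {"jaw":1,"travel":[0.063,0.006,0.01],"twist":0},
    {"jaw":1,"travel":[0.063,0.006,0.035],"twist":0},
    {"jaw":1,"travel":[0.063,0.006,0.065],"twist":0},
    {"jaw":1,"travel":[0.063,0.006,0.09],"twist":0},
    {"jaw":1,"travel":[0.063,0.006,0.108],"twist":0},
    {"jaw":1,"travel":[0.063,0.006,0.113],"twist":0},
  ],
)

```text
t: 2.2
eef_pos: [480.4, -288.5, 98.7]
tcp_rot: [-3.139, 0.004, -0.04]
ft_force: [-0.1, -0.3, -0.0]
opening: 1.0
grip_force: 0.0
```

drive_tool(
  targets=[
    {"jaw":1,"travel":[0,0,0],"twist":0},
    {"jaw":0,"travel":[0,0,0],"twist":0},
    {"jaw":0,"travel":[0,0,0],"twist":0},
    {"jaw":0,"travel":[0,0,0],"twist":0},
    {"jaw":0,"travel":[0,0,0],"twist":0},
    {"jaw":0,"travel":[0,0,0],"twist":0},
    {"jaw":0,"travel":[0,0,0],"twist":0},
    {"jaw":0,"travel":[0,0,0],"twist":0},
  ],
)

```text
t: 2.87
eef_pos: [482.4, -287.8, 101.9]
tcp_rot: [3.141, -0.0, -0.04]
ft_force: [-0.7, 0.3, -0.3]
opening: 0.567
grip_force: 0.0
```

drive_tool(
  targets=[
    {"jaw":0,"travel":[0.001,-0.002,0.002],"twist":0},
    {"jaw":0,"travel":[0.001,-0.002,0.002],"twist":0},
    {"jaw":0,"travel":[0.001,-0.002,0.002],"twist":0},
    {"jaw":0,"travel":[0.001,-0.002,0.002],"twist":0},
    {"jaw":0,"travel":[0.001,-0.002,0.002],"twist":0},
    {"jaw":0,"travel":[0.001,-0.002,0.002],"twist":0},
  ],
)

```text
t: 3.37
eef_pos: [483.3, -284.8, 99.4]
tcp_rot: [-3.14, 0.001, -0.04]
ft_force: [2.9, 5.3, 0.2]
opening: 0.322
grip_force: 30.0
```

drive_tool(
  targets=[
    {"jaw":0,"travel":[0.0005,0,-0.004],"twist":0},
    {"jaw":0,"travel":[0.001,0,-0.01],"twist":0},
    {"jaw":0,"travel":[0.002,0,-0.017],"twist":0},
    {"jaw":0,"travel":[0.004,0,-0.026],"twist":0},
    {"jaw":0,"travel":[0.006,0,-0.0335],"twist":0},
    {"jaw":0,"travel":[0.0083,0,-0.0417],"twist":0},
    {"jaw":0,"travel":[0.011,0,-0.0497],"twist":0},
    {"jaw":0,"travel":[0.0145,0,-0.0577],"twist":0},
  ],
)

```text
t: 4.03
eef_pos: [497.5, -285.2, 157.2]
tcp_rot: [-3.139, 0.002, -0.04]
ft_force: [0.4, 6.6, -2.3]
opening: 0.321
grip_force: 30.0
```

drive_tool(
  targets=[
    {"jaw":0,"travel":[0.0036,0,-0.0076],"twist":0},
    {"jaw":0,"travel":[0.0121,0,-0.0223],"twist":0},
    {"jaw":0,"travel":[0.022,0,-0.0362],"twist":0},
    {"jaw":0,"travel":[0.0332,0,-0.049],"twist":0},
    {"jaw":0,"travel":[0.0457,0,-0.0606],"twist":0},
    {"jaw":0,"travel":[0.0592,0,-0.0709],"twist":0},
    {"jaw":0,"travel":[0.0737,0,-0.0798],"twist":0},
    {"jaw":0,"travel":[0.08,0,-0.083],"twist":0},
  ],
)

```text
t: 4.7
eef_pos: [579.1, -287.5, 241.1]
tcp_rot: [-3.138, 0.0, -0.039]
ft_force: [-2.4, 10.4, 3.8]
opening: 0.32
grip_force: 30.0
```

Run:
```python
from cell import *
import cv2
w=read_camera('scene');cv2.imwrite('pics/s3.png',w['frame'][:,:,::-1]);s=state();print(s['eef_pos'],s['ft_force'],s['opening'])
```

```text
[ 579.50071483 -287.4824542   241.25820451] [-2.705446   11.93946452  5.41430998] 0.3183711458898267
```

View pics/s3.png

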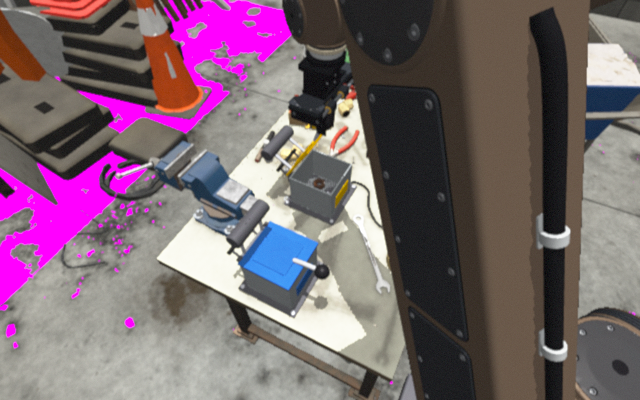

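The picture shows the yellow lid raised near (305,150), with the bin open and the blue lid shut. I'm past the balance point at about 1.05 rad, so I let go.

drive_tool(
  targets=[
    {"jaw":1,"travel":[0,0,0],"twist":0},
    {"jaw":1,"travel":[0,0,0],"twist":0},
    {"jaw":1,"travel":[0,0,0],"twist":0},
    {"jaw":1,"travel":[0,0,0],"twist":0},
    {"jaw":1,"travel":[0,0,0],"twist":0},
    {"jaw":1,"travel":[0,0,0],"twist":0},
    {"jaw":1,"travel":[0,0,0],"twist":0},
    {"jaw":1,"travel":[0,0,0],"twist":0},
  ],
)

```text
t: 5.42
eef_pos: [577.7, -289.8, 240.3]
tcp_rot: [3.141, -0.0, -0.04]
ft_force: [0.6, 0.0, 0.1]
opening: 0.827
grip_force: 0.0
```

drive_tool(
  targets=[
    {"jaw":1,"travel":[0,0,0],"twist":0},
    {"jaw":1,"travel":[0,0,0],"twist":0},
    {"jaw":1,"travel":[0,0,0],"twist":0},
    {"jaw":1,"travel":[0,0,0],"twist":0},
    {"jaw":1,"travel":[0,0,0],"twist":0},
    {"jaw":1,"travel":[0,0,0],"twist":0},
    {"jaw":1,"travel":[0,0,0],"twist":0},
    {"jaw":1,"travel":[0,0,0],"twist":0},
  ],
)

```text
t: 6.08
eef_pos: [577.8, -289.6, 240.3]
tcp_rot: [3.141, -0.0, -0.04]
ft_force: [-0.1, 0.0, 0.6]
opening: 1.0
grip_force: 0.0
```

drive_tool(
  targets=[
    {"jaw":1,"travel":[-0.01,0,-0.002],"twist":0},
    {"jaw":1,"travel":[-0.03,0,-0.005],"twist":0},
    {"jaw":1,"travel":[-0.055,0,-0.01],"twist":0},
    {"jaw":1,"travel":[-0.08,0,-0.015],"twist":0},
    {"jaw":1,"travel":[-0.105,0,-0.02],"twist":0},
    {"jaw":1,"travel":[-0.13,0,-0.02],"twist":0},
    {"jaw":1,"travel":[-0.14,0,-0.02],"twist":0},
    {"jaw":1,"travel":[-0.14,0,-0.02],"twist":0},
  ],
)

```text
t: 6.75
eef_pos: [436.2, -283.9, 261.0]
tcp_rot: [3.141, -0.0, -0.042]
ft_force: [0.4, -0.3, 0.5]
opening: 1.0
grip_force: 0.0
```

Run:
```python
from cell import *
import cv2,numpy as np
a=read_camera('scene')['frame'];b=read_camera('side')['frame'];w=read_camera('wrist')['frame']
k=lambda i:cv2.resize(i,(400,250))[:,:,::-1]
c=cv2.resize(b[100:300,200:520],(400,250))[:,:,::-1]
cv2.imwrite('pics/f4.png',np.vstack([np.hstack([k(a),k(b)]),np.hstack([k(w),c])]));s=state();print(s['eef_pos'],s['ft_force'],s['opening'])
```

```text
[ 438.67608048 -284.26896436  260.41505706] [-0.44778364  0.02637225  0.34703924] 0.9960555455274908
```

View pics/f4.png

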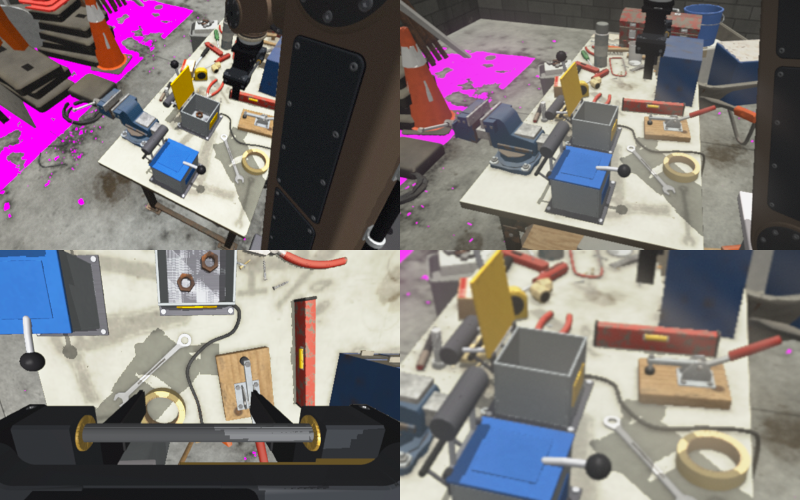

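The yellow lid leans back fully open (panel at (182,80) in the scene view), the blue lid is shut and the gripper is clear. I'll wait briefly for it to settle, then hand in.

drive_tool(
  targets=[
    {"jaw":1,"travel":[0,0,0],"twist":0},
    {"jaw":1,"travel":[0,0,0],"twist":0},
    {"jaw":1,"travel":[0,0,0],"twist":0},
    {"jaw":1,"travel":[0,0,0],"twist":0},
    {"jaw":1,"travel":[0,0,0],"twist":0},
    {"jaw":1,"travel":[0,0,0],"twist":0},
    {"jaw":1,"travel":[0,0,0],"twist":0},
    {"jaw":1,"travel":[0,0,0],"twist":0},
  ],
)

```text
t: 7.57
eef_pos: [437.9, -284.0, 260.4]
tcp_rot: [3.142, -0.0, -0.04]
ft_force: [0.4, -0.2, -0.9]
opening: 0.999
grip_force: 0.0
```

```bash
python3 -c "
from cell import *
print(job_done())"
```

```text
the job is handed in; nothing more can be done
None
```

The yellow lid swung over and rests open on its own, the blue lid stayed shut, and I handed the job in at about 7.6 s with the arm clear; no verdict came back.

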